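# Fit a wheel cover to a trailer wheel

## Task

Fit the silver wheel cover that leans on the yellow chock to the wheel lying on the bench: turn it so that the green-capped valve comes up through its valve opening, then press it on square until all its spring clips have snapped in and it sits flush and level on the rim all round. The tyre is still soft, so the rim gives way and springs back as you push. Leave the jar, the cone and the mallet where they are, and let go of the cover.

Things in the scene. Friction and masses are not known exactly. Their poses are not given: they have to be found in the camera images.
- cover: Silver plastic wheel cover, 0.2 to 0.3 kg: round flange 200 mm across, 4 mm thick. Origin: centre of its seating plane (flange underside); z out of the face, x towards the valve opening. A 166 mm skirt on the back reaches 24 mm below it. Starts leaning on the chock's ramp, z axis 35 degrees off vertical towards the robot, valve opening uppermost, lower skirt edge on the bench.
- boss_top (a point): Top centre of the round boss (hub dome) in the middle of the cover's face, the place to grip and push: 58 mm in diameter, its top 42.5 mm above the seating plane (cover's z), its straight side from 7 to 36 mm above that plane.
- clip (a point): Nose of one of the cover's three spring clips, which stand out of the skirt at 60, 180 (this one) and 300 degrees from the cover's x, 90.5 mm from its axis, 11.5 mm below the seating plane; each gives inwards up to 9 mm against a spring.
- valve_opening (a point): Middle of the cover's valve opening, on the top of the flange, 68 mm from the cover's axis: a hole about 20 mm wide and 20 mm long, framed in black.
- seat (a point): Centre of the wheel's rim edge, the flat level ring on which the flange has to rest, 90 mm above the bench, between 91 and 112 mm from the axis. z is up, x points towards the valve. The tyre (see wheel) is soft: the rim with its valve sinks straight down, level, about 10 mm for every 10 N (30 mm at most) of push, and springs back up when let go.
- mouth (a point): Centre of the narrow part of the rim mouth (172 mm wide, 5 to 7 mm below the edge). The clips touch when the cover is still 14 mm proud; pushing all three past takes 12 to 22 N (up to 30 N if held rigidly level), then they snap out beneath and draw the flange down. Pushing one side levers the other out: push over the middle. Not home, it stays proud or tilted.
- valve_tip (a point): Top of the tyre valve's green cap; the valve is upright, 12 mm in diameter, 68 mm from the wheel's axis, and its tip stands 20 mm above the rim edge, so a cover turned the wrong way comes to rest on it.
- wheel: Wheel lying flat: off-white 8-inch steel rim in a black uninflated tyre, 372 mm across, 99 mm high, that stays put on the bench. Origin under its centre on the bench, x towards the valve, z up.
- chock: Yellow folded-steel wheel chock on which the cover leans, 143 mm long, 150 mm wide, 100 mm high, fixed; origin at the middle of its toe on the bench, its ramp rises along its x axis at 35 degrees.
- paste: White jar of mounting paste with a blue lid, 84 mm across, 95 mm high, beyond the work, in the middle; origin at the centre of its underside. To be left alone.
- cone: Steel centring cone, 90 mm across, 55 mm high, at the right side of the bench; origin at the centre of its underside. To be left alone.
- mallet: Rubber mallet 280 mm long lying at the left side of the bench, handle towards the robot; origin at the middle of its underside. To be left alone.

How it is judged:
By the outcome, as a careful person would: the job done as asked, in the order asked, and still so for the second after the job is handed in, with the robot touching nothing.
It also fails if it takes over 58 s, if anything falls off the work surface, if the arm or the gripper's body presses on something with over 40 N, if the wrist force passes 120 N, or if a joint passes its speed limit or range.

## Robot

A 6-joint arm with a two-finger parallel gripper is mounted at the origin on the work surface. World frame = base frame: x ahead of the robot, y to its left, z up, the work surface at z = 0. Lengths are in m, angles in rad, forces in N, time in s.
With the tool pointing down it reaches from about 0.375 to 0.9 m from the base axis. Payload 3.1 kg.
Tool frame: the origin (TCP) lies at the very end of the fingers, on their centre line; the grasp point (between the pads) lies ctrl.hold_point_z behind it (ctrl.hold_point_z is the distance from the TCP to the grasp point, in m); z points along the fingers, y is the line along which they close (so a half turn about z gives the same grasp; the last joint's range is limited). The gripper opens to 85 mm and grips with 20 to 120 N. Pads are 22 mm wide; open, the fingers measure 114 mm over their backs; the gripper's body (76 mm by 85 mm) begins 54 mm behind the grasp point. The pads swing forward as they close: fully open they stand 13 mm farther back than shut.
Start: joints at [1.127, 0.527, 1.433, -0, 1.181, -0.178], TCP at [0.164, 0.603, 0.231] pointing down, gripper open.
Joint ranges: [-3.08, 3.08], [-0.75, 2.2], [0.22, 2.44], [-1.43, 4.57], [0, 2.65], [-2.85, 2.85]. Speed limits (rad/s): [2.79, 2.79, 3.14, 3.14, 3.14, 3.14].

## Interface

Orientations are given as a unit quaternion [w, x, y, z].
In Python, from station import ctrl gives the robot as it stands.
- The arm moves only by the tool send_rows, never from a script. Its argument "motion" is a list of rows, each a list of 7 numbers: the shift along the tool's x, y, z as a fraction of full scale, then the turn, a rotation vector about the tool's x, y, z as a fraction of full scale, then the closure, from 0 (fully open) to 1 (shut). In form: [[tx, ty, tz, ax, ay, az, jaw], ...]. A call has 1 to 12 rows; each row is the pose to reach, as a shift and turn from the pose commanded when the call began, along the tool's axes at that moment; what a row does not reach only later rows make up. Full scale, the value 1, is 25 cm for a shift and 30 degrees for a turn. A row lasts 1/12 s, in which the tool goes at most 41.7 mm and 7.16 degrees, less where a joint would pass 70% of its speed; a pose out of reach is approached as far as the arm can. A call with a number of a shift or a turn outside -1 to 1 is refused whole. A call with a gripper value outside its range is refused whole. The fingers move at their own pace and stop on an object; "newtons" is the grip in N (left out, the last holds). Time passes only in rows, so rows that repeat a pose let the fingers close. It gives the time, the measured TCP pose, the force, the opening and the grip force at its end, in the units of the state.
- ctrl.state(): the state, without advancing time (a new reading comes with each control period).
- ctrl.get_image(name): name is "scene" or "top" or "wrist"; returns a dict with "image" (420x560x3 uint8, red, green, blue), "range_z" (420x560 float32, m along the optical axis (not along the pixel's ray), 0 where there is no reading), "intrinsics" (3x3 intrinsics, pixels), "extrinsics" (4x4, takes a point from world to camera coordinates). Camera axes: x right, y down, z forward; pixel columns grow to the right and rows downward; lengths in m; the calibration is good to about 2 mm. A picture is of the moment at which its call begins.
- ctrl.finish_job(): hands the job in; it is judged then, once.
The state is a dict: "time": time; "joints": joint angles; "dq": joint speeds; "joint_efforts": joint torques, N m; "position": TCP position; "eef_rot": TCP orientation; "wrist_force": force on the tool from outside, world axes, zero at the start; "moment": the same for the moment, N m; "width": finger opening in m; "finger_force": force on a finger pad.
Only numpy, scipy, OpenCV 4.12 (cv2) and the standard library are available. Lean on these libraries where they do the work, as an engineer would, in place of code of your own. Each camera call takes 0.05 s, during which the arm holds its last target. There are 200 camera calls.

## Working session

There is one attempt and no reset: what is moved stays moved. The work goes in short steps, Python scripts to look and compute and a tool call to move; the robot and the scene stay as the last step left them, time stands still between calls to the robot, and variables do not carry over. Pictures are saved under pics/ and viewed, at most 10 in all, crops included, and the job is handed in when it is done.

Besides the shell and the picture viewer there is one more tool, called after "Call:" in YAML: its name, and indented under it one key for each argument. send_rows: Moves the arm, as the interface text tells. Shift numbers are shares of 25 cm and turn numbers shares of 30 degrees, none past 1 either way. Its arguments: {"type":"object","properties":{"motion":{"type":"array","items":{"type":"array","items":{"type":"number"}}},"newtons":{"type":"number"}},"required":["motion"]}

```bash
mkdir -p pics; cat > h.py <<'E'
import numpy as np, cv2
from station import ctrl
from scipy.spatial.transform import Rotation as R
def rot(q): return R.from_quat([q[1],q[2],q[3],q[0]])
def cloud(d):
    K=np.array(d["intrinsics"]);T=np.array(d["extrinsics"]);z=d["range_z"]
    v,u=np.mgrid[:z.shape[0],:z.shape[1]]
    p=np.stack([(u-K[0,2])/K[0,0]*z,(v-K[1,2])/K[1,1]*z,z],-1)
    return (p-T[:3,3])@T[:3,:3]   # world, HxWx3
def save(d,n): cv2.imwrite("pics/"+n+".png",d["image"][:,:,::-1])
E
python3 - <<'E'
from h import *
print(ctrl.state(), ctrl.hold_point_z)
a=ctrl.get_image("top");b=ctrl.get_image("scene")
save(a,"top0");save(b,"scene0")
np.savez("v0.npz",ti=a["image"],tp=cloud(a),si=b["image"],sp=cloud(b))
E
```

```text
{'time': 0.0, 'joints': array([ 1.12653967e+00,  5.28472843e-01,  1.43393268e+00,  3.50363504e-05,
        1.18137366e+00, -1.78491641e-01]), 'dq': array([ 2.33171603e-03, -1.82415950e-03, -1.10112428e-03,  5.17694805e-05,
        8.07899775e-04, -1.35765325e-03]), 'joint_efforts': array([-7.50945346e-04, -4.42346942e+01, -1.78024381e+01, -1.77695938e-04,
        8.54522281e-03,  8.10853635e-06]), 'position': array([0.16379579, 0.60240522, 0.23031985]), 'eef_rot': array([-3.50359330e-04,  1.32498314e-01,  9.91182628e-01, -1.03572673e-03]), 'wrist_force': array([-0.2712845 ,  0.34786005,  0.26366038]), 'moment': array([-0.0677174 ,  0.00893729,  0.04337191]), 'finger_force': 0.0, 'width': 0.08576729199236667} 0.0187
```

View pics/top0.png

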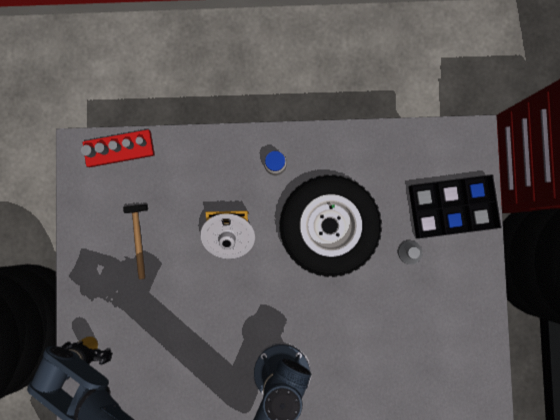

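View pics/scene0.png

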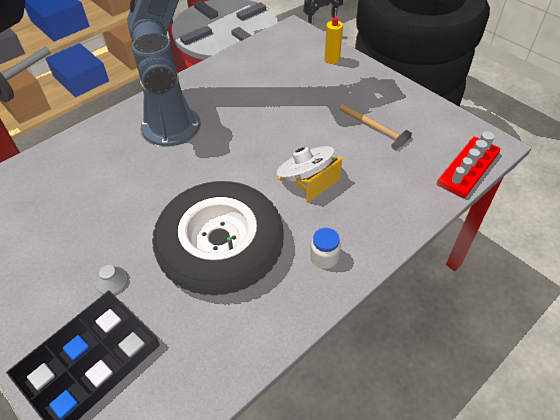

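Top view: cover at (228,237) with boss at (228,240) and opening near (226,220); wheel at (330,226), valve near (331,205). Now metric fits.

```bash
cat > m.py <<'E'
from h import *
v=np.load("v0.npz")
def circ(p):
    A=np.c_[2*p[:,:2],np.ones(len(p))];s=np.linalg.lstsq(A,(p[:,:2]**2).sum(1),rcond=None)[0]
    return s[:2],np.sqrt(s[2]+s[:2]@s[:2])
for im,P,n in((v['ti'],v['tp'],'top'),(v['si'],v['sp'],'scene')):
    ii=im.astype(int);g=(ii[...,1]>ii[...,0]+40)&(ii[...,1]>ii[...,2]+30)
    print(n,'green',g.sum(),np.round(P[g].mean(0),4), 'px',np.argwhere(g).mean(0), 'zmax',P[g][:,2].max() if g.any() else 0)
    br=ii.min(2)>110
    m=br&(abs(P[...,2]-.09)<.006)
    x0=P[220,330] if n=='top' else P[228,218]
    q=P[m]; q=q[np.linalg.norm(q[:,:2]-x0[:2],axis=1)<.16]
    if len(q):
        for _ in range(4):
            c=(q.min(0)+q.max(0))/2
        print('rim n',len(q),'bbox c',c,'size',np.ptp(q,axis=0),'z',np.median(q[:,2]))
    # tyre top circle
    # cover plane
    c0=v['tp'][230,210]
    q=P.reshape(-1,3);bb=br.reshape(-1);q=q[bb&(np.linalg.norm(q-v['tp'][237,228],axis=1)<.15)&(q[:,2]>.012)]
    best=0
    rng=np.random.default_rng(0)
    for _ in range(800):
        a,b,c=q[rng.choice(len(q),3)];nn=np.cross(b-a,c-a);L=np.linalg.norm(nn)
        if L<1e-5: continue
        nn/=L;k=abs((q-a)@nn)<.003
        if k.sum()>best:best=k.sum();K=k
    f=q[K];m0=f.mean(0);nn=np.linalg.svd(f-m0)[2][2];nn*=np.sign(nn[2])
    e=np.array([1,0,0.])-nn*nn[0];e/=np.linalg.norm(e);y=np.cross(nn,e)
    h=np.c_[(f-m0)@e,(f-m0)@y].astype(np.float32)
    (cc),r=cv2.minEnclosingCircle(h)
    C=m0+cc[0]*e+cc[1]*y
    print('cover n',len(f),'normal',nn.round(3),'tilt',np.degrees(np.arccos(nn[2])),'az',np.degrees(np.arctan2(nn[1],nn[0])),'centre(top face)',C.round(4),'r',r)
    b=q[((q-m0)@nn>.03)]
    if len(b): print('boss pts',len(b),b.mean(0).round(4),'height',((b-m0)@nn).max(), 'offaxis', np.round([(b.mean(0)-C)@e,(b.mean(0)-C)@y],4))
E
python3 m.py
python3 - <<'E'
import cv2
a=cv2.imread('pics/top0.png')[165:285,190:390]
cv2.imwrite('pics/crop0.png',cv2.resize(a,(800,480),interpolation=cv2.INTER_CUBIC))
E
```

```text
top green 6 [ 0.6122 -0.1972  0.1084] px [205.83333333 332.66666667] zmax 0.11608119528142427
rim n 1032 bbox c [ 0.54352375 -0.18909939  0.0899926 ] size [0.22034178 0.22030458 0.01196584] z 0.0894335194953246
cover n 988 normal [-0.57   0.001  0.822] tilt 34.73956013306488 az 179.85043215922207 centre(top face) [0.5131 0.1861 0.0707] r 0.09958601742982864
boss pts 97 [0.497  0.1842 0.1044] height 0.04540916159790757 offaxis [ 0.0059 -0.002 ]
scene green 18 [ 0.6101 -0.1997  0.1067] px [238.5 229. ] zmax 0.11412174966661098
rim n 1604 bbox c [ 0.51227997 -0.1623275   0.08999999] size [0.29163003 0.28568838 0.01193194] z 0.09144439688647577
cover n 739 normal [-0.571  0.     0.821] tilt 34.808330225833025 az 179.99398310749487 centre(top face) [0.5131 0.1801 0.0741] r 0.10156583040952682
boss pts 77 [0.5011 0.1743 0.1081] height 0.03932619102550223 offaxis [ 0.0095 -0.0059]
```

View pics/crop0.png

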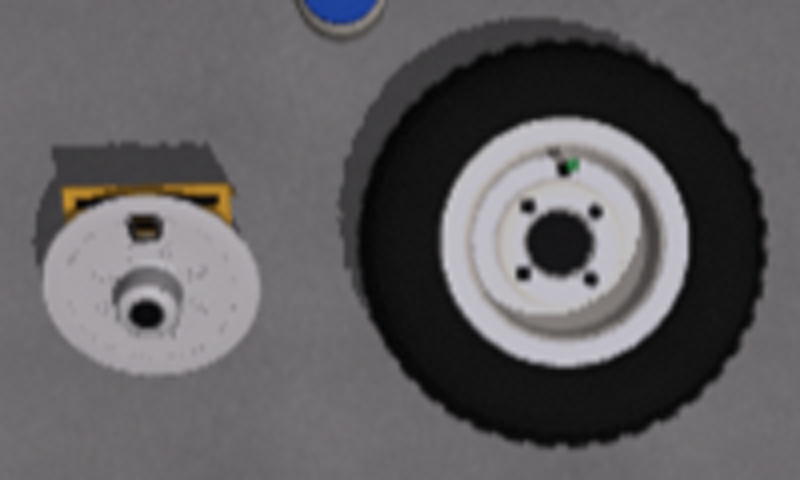

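Crop: opening at about (146,228) directly up-slope of the boss (146,312), so the cover's x runs along world +x; wheel centre (565,242), valve cap (572,165). Rim and cover fits agree with the given sizes. Next: pre-grasp approach.

```bash
cat >> h.py <<'E'
def go(p,Rt,s=None):
    s=s or ctrl.state();R0=rot(s["eef_rot"])
    d=R0.inv().apply(np.array(p)-s["position"])/.25
    w=(R0.inv()*Rt).as_rotvec()/np.radians(30)
    print("shift",d.round(4),"turn",w.round(4),"rows",max(np.linalg.norm(d)*.25/.0417,np.linalg.norm(w)*30/7.16).round(1))
def frame(z,y):  # tool z dir, approx y dir
    z=np.array(z,float);z/=np.linalg.norm(z);x=np.cross(y,z);x/=np.linalg.norm(x)
    return R.from_matrix(np.c_[x,np.cross(z,x),z])
E
python3 -c "
from h import *
T=frame([.572,0,-.82],[0,1,0])
go([.434,.185,.20],T)
s=ctrl.state();R0=rot(s['eef_rot']);w=(R0.inv()*T)
print(R0.as_matrix().round(3))
"
```

```text
shift [-1.4813 -1.3271  0.1238] turn [-0.1581 -1.1575 -0.4907] rows 11.9
[[-0.965  0.263 -0.001]
 [ 0.263  0.965 -0.002]
 [ 0.    -0.002 -1.   ]]
```

Call:
send_rows:
  motion:
    - [-0.74, -0.66, 0, -0.08, -0.58, -0.245, 0]
    - [-0.74, -0.66, 0, -0.08, -0.58, -0.245, 0]
    - [-0.74, -0.66, 0, -0.08, -0.58, -0.245, 0]
    - [-0.74, -0.66, 0, -0.08, -0.58, -0.245, 0]
    - [-0.74, -0.66, 0, -0.08, -0.58, -0.245, 0]
    - [-0.74, -0.66, 0, -0.08, -0.58, -0.245, 0]
    - [-0.74, -0.66, 0, -0.08, -0.58, -0.245, 0]
    - [-0.74, -0.66, 0, -0.08, -0.58, -0.245, 0]
    - [-0.74, -0.66, 0, -0.08, -0.58, -0.245, 0]

```text
time: 0.85
position: [0.2996, 0.3954, 0.2314]
eef_rot: [0.153, 0.068, 0.986, 0.001]
wrist_force: [-0.4, 0.0, 0.1]
width: 0.0856
finger_force: 0.0
```

```bash
python3 -c "
from h import *
go([.434,.185,.20],frame([.572,0,-.82],[0,1,0]));print(ctrl.state()['joints'])"
```

```text
shift [-0.5831 -0.7648  0.2974] turn [-0.075  -0.576  -0.2499] rows 6.0
[ 0.84027314  0.31821845  1.86457131 -0.33827698  0.79463448 -0.37446616]
```

Call:
send_rows:
  motion:
    - [-0.583, -0.765, 0.297, -0.075, -0.576, -0.25, 0]
    - [-0.583, -0.765, 0.297, -0.075, -0.576, -0.25, 0]
    - [-0.583, -0.765, 0.297, -0.075, -0.576, -0.25, 0]
    - [-0.583, -0.765, 0.297, -0.075, -0.576, -0.25, 0]
    - [-0.583, -0.765, 0.297, -0.075, -0.576, -0.25, 0]
    - [-0.583, -0.765, 0.297, -0.075, -0.576, -0.25, 0]
    - [-0.583, -0.765, 0.297, -0.075, -0.576, -0.25, 0]
    - [-0.583, -0.765, 0.297, -0.075, -0.576, -0.25, 0]
    - [-0.583, -0.765, 0.297, -0.075, -0.576, -0.25, 0]

```text
time: 1.6
position: [0.4374, 0.1841, 0.2045]
eef_rot: [0.298, 0.002, 0.955, -0.001]
wrist_force: [-0.2, 0.7, 0.9]
width: 0.0861
finger_force: 0.0
```

```bash
python3 - <<'E'
from h import *
s=ctrl.state();print(s['position'],rot(s['eef_rot']).as_matrix()[:,2],s['joints'].round(2))
a=ctrl.get_image("wrist");save(a,"w1");P=cloud(a);np.savez("w1.npz",i=a["image"],p=P,K=a["intrinsics"],T=a["extrinsics"])
T=np.array(a["extrinsics"]);print("cam",-T[:3,:3].T@T[:3,3],"fwd",T[2,:3])
E
```

```text
[0.4373851  0.18407593 0.2044812 ] [ 0.56822356 -0.00361946 -0.82286626] [ 0.26  0.3   2.23 -1.43  0.15  0.07]
cam [0.28935167 0.1853218  0.2767532 ] fwd [ 0.79659992 -0.00492567 -0.60448682]
```

View pics/w1.png

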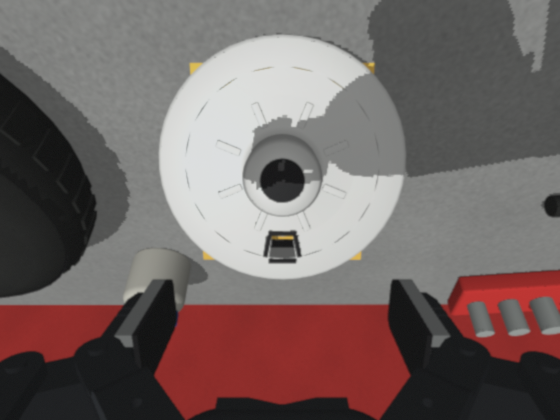

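Wrist view: cover circle centred about (283,157), boss top at (283,180), opening at (282,246). Fitting it in 3D.

```bash
cat > c.py <<'E'
from h import *
v=np.load("w1.npz");P=v['p'];K=v['K'];T=v['T']
nn=None
f=P[60:260,165:400].reshape(-1,3)
f=f[np.linalg.norm(f-[.5131,.185,.0725],axis=1)<.11]
rng=np.random.default_rng(0);best=0
for _ in range(500):
    a,b,c=f[rng.choice(len(f),3)];n=np.cross(b-a,c-a);L=np.linalg.norm(n)
    if L<1e-5: continue
    n/=L;k=abs((f-a)@n)<.0015
    if k.sum()>best:best=k.sum();Q=k
F=f[Q];m=F.mean(0);n=np.linalg.svd(F-m,full_matrices=False)[2][2];n*=np.sign(n[2])
e=np.array([1,0,0.])-n*n[0];e/=np.linalg.norm(e);y=np.cross(n,e)
h=np.c_[(F-m)@e,(F-m)@y].astype(np.float32);cc,r=cv2.minEnclosingCircle(h);C=m+cc[0]*e+cc[1]*y
hh=(f-m)@n
print("n",n.round(4),"C top",C.round(4),"r",round(r,4),"max h",hh.max())
b=f[(hh>.034)];print("boss",np.round([(b.mean(0)-C)@e,(b.mean(0)-C)@y],4),len(b))
def ray(u,w):
    cam=-T[:3,:3].T@T[:3,3];d=T[:3,:3].T@[(u-K[0,2])/K[0,0],(w-K[1,2])/K[1,1],1]
    return cam+d*((m-cam)@n)/(d@n)
o=ray(282,246)-C;print("opening local",np.round([o@e,o@y],4))
bt=C+.0385*n;print("boss top",bt.round(4))
go(C+.055*n,frame(-n,[0,1,0])); go(C+.005*n,frame(-n,[0,1,0]))
E
python3 c.py
```

```text
n [-0.5748  0.0035  0.8183] C top [0.5075 0.1838 0.0704] r 0.0993 max h 0.04098949218798204
boss [-0.0008 -0.0001] 4444
opening local [ 0.0674 -0.0001]
boss top [0.4853 0.184  0.1019]
shift [ 0.071  -0.0068  0.3838] turn [ 0.0045 -0.0161 -0.    ] rows 2.3
shift [ 0.0693 -0.0072  0.5838] turn [ 0.0045 -0.0161 -0.    ] rows 3.5
```

Call:
send_rows:
  motion:
    - [0.071, -0.007, 0.2, 0, -0.016, 0, 0]
    - [0.071, -0.007, 0.38, 0, -0.016, 0, 0]
    - [0.071, -0.007, 0.38, 0, -0.016, 0, 0]
    - [0.071, -0.007, 0.38, 0, -0.016, 0, 0]
    - [0.071, -0.007, 0.38, 0, -0.016, 0, 0]
    - [0.071, -0.007, 0.38, 0, -0.016, 0, 0]
    - [0.071, -0.007, 0.38, 0, -0.016, 0, 0]

```text
time: 2.23
position: [0.4888, 0.1969, 0.1549]
eef_rot: [0.273, -0.0, 0.962, -0.006]
wrist_force: [0.8, -0.1, -0.1]
width: 0.0853
finger_force: 0.0
```

```bash
python3 - <<'E'
from h import *
s=ctrl.state();print(s['position'],s['joints'].round(2))
n=np.array([-.5748,.0035,.8183]);C=np.array([.5075,.1838,.0704])
go(C+.055*n,frame(-n,[0,1,0])); go(C+.005*n,frame(-n,[0,1,0]))
E
```

```text
[0.4888402  0.19693137 0.15493601] [ 0.25  0.46  2.12 -1.43  0.14  0.07]
shift [ 0.1273 -0.0502  0.1079] turn [-0.0133 -0.1143  0.0074] rows 1.0
shift [ 0.1153 -0.0488  0.3076] turn [-0.0133 -0.1143  0.0074] rows 2.0
```

```bash
cat > g.py <<'E'
from h import *
s=ctrl.state();print(s['position'],s['joints'].round(2),s['wrist_force'])
n=np.array([-.5748,.0035,.8183]);C=np.array([.5075,.1838,.0704])
a=np.radians(24);t=np.array([np.sin(a),-.0035,-np.cos(a)])
for h in(.07,.025): go(C+h*n+.0187*t,frame(t,[0,1,0]))
E
python3 g.py
```

```text
[0.4888402  0.19693137 0.15493601] [ 0.25  0.46  2.12 -1.43  0.14  0.07] [ 0.76249904 -0.05236177 -0.06030913]
shift [ 0.1408 -0.05    0.1222] turn [-0.0139  0.2552  0.0048] rows 1.2
shift [ 0.1301 -0.0488  0.3018] turn [-0.0139  0.2552  0.0048] rows 2.0
```

Call:
send_rows:
  motion:
    - [0.141, -0.05, 0.122, -0.014, 0.255, 0.005, 0]
    - [0.141, -0.05, 0.122, -0.014, 0.255, 0.005, 0]
    - [0.141, -0.05, 0.122, -0.014, 0.255, 0.005, 0]
    - [0.141, -0.05, 0.122, -0.014, 0.255, 0.005, 0]
    - [0.141, -0.05, 0.122, -0.014, 0.255, 0.005, 0]

```text
time: 2.65
position: [0.4754, 0.1826, 0.1102]
eef_rot: [0.207, 0.002, 0.978, -0.002]
wrist_force: [0.3, -0.5, 0.6]
width: 0.0854
finger_force: 0.0
```

```bash
python3 g.py
```

```text
[0.4754391  0.18256939 0.11021927] [ 0.2   0.53  2.11 -0.79  0.12 -0.6 ] [ 0.25101263 -0.51847062  0.62700762]
shift [ 0.0015  0.0056 -0.0023] turn [-0.0025 -0.0017 -0.0072] rows 0.0
shift [-0.0333  0.006   0.1743] turn [-0.0025 -0.0017 -0.0072] rows 1.1
```

Call:
send_rows:
  motion:
    - [-0.017, 0.006, 0.09, 0, 0, -0.007, 0]
    - [-0.033, 0.006, 0.14, 0, 0, -0.007, 0]
    - [-0.033, 0.006, 0.174, 0, 0, -0.007, 0]
    - [-0.033, 0.006, 0.174, 0, 0, -0.007, 0]
    - [-0.033, 0.006, 0.174, 0, 0, -0.007, 0]

```text
time: 3.07
position: [0.5011, 0.1844, 0.0746]
eef_rot: [0.208, -0.001, 0.978, -0.002]
wrist_force: [-0.4, 0.5, 1.2]
width: 0.0855
finger_force: 0.0
```

```bash
python3 g.py
```

```text
[0.50110637 0.18440539 0.07456476] [ 0.19  0.63  2.08 -1.31  0.08 -0.09] [-0.35029946  0.52691626  1.24610563]
shift [ 0.0371 -0.0024 -0.1744] turn [-0.0015  0.0016  0.0037] rows 1.1
shift [ 0.0026 -0.0023  0.0023] turn [-0.0015  0.0016  0.0037] rows 0.0
```

Reached without contact. Close the gripper.

Call:
send_rows:
  motion:
    - [0, 0, 0, 0, 0, 0, 1]
    - [0, 0, 0, 0, 0, 0, 1]
    - [0, 0, 0, 0, 0, 0, 1]
    - [0, 0, 0, 0, 0, 0, 1]
    - [0, 0, 0, 0, 0, 0, 1]
    - [0, 0, 0, 0, 0, 0, 1]
    - [0, 0, 0, 0, 0, 0, 1]
    - [0, 0, 0, 0, 0, 0, 1]
    - [0, 0, 0, 0, 0, 0, 1]
    - [0, 0, 0, 0, 0, 0, 1]
  newtons: 60

```text
time: 3.9
position: [0.5012, 0.1843, 0.0755]
eef_rot: [0.209, -0.0, 0.978, -0.002]
wrist_force: [-3.5, 0.0, 6.4]
width: 0.0566
finger_force: 62.8
```

```bash
python3 - <<'E'
from h import *
s=ctrl.state();print(s['position'],s['wrist_force'],s['joints'].round(2))
# lift 0.16 straight up and back 0.02
R0=rot(s['eef_rot']);print((R0.inv().apply([-.01,-.0,.12])/.25).round(3))
E
```

```text
[0.50118369 0.18428076 0.07546177] [-3.45911907  0.03032997  6.4092077 ] [ 0.19  0.63  2.08 -1.31  0.08 -0.09]
[-0.16  -0.002 -0.454]
```

Call:
send_rows:
  motion:
    - [-0.03, 0, -0.06, 0, 0, 0, 1]
    - [-0.06, 0, -0.15, 0, 0.05, 0, 1]
    - [-0.1, 0, -0.25, 0, 0.15, 0, 1]
    - [-0.16, 0, -0.36, 0, 0.3, 0, 1]
    - [-0.16, 0, -0.454, 0, 0.5, 0, 1]
    - [-0.16, 0, -0.454, 0, 0.7, 0, 1]
    - [-0.16, 0, -0.454, 0, 0.7, 0, 1]
    - [-0.16, 0, -0.454, 0, 0.7, 0, 1]

```text
time: 4.57
position: [0.4897, 0.1872, 0.1976]
eef_rot: [0.028, -0.001, 1.0, -0.001]
wrist_force: [1.6, -1.4, -3.7]
width: 0.0565
finger_force: 64.4
```

```bash
python3 - <<'E'
from h import *
s=ctrl.state();R0=rot(s['eef_rot']);z=R0.as_matrix()[:,2]
print(s['position'],s['wrist_force'],s['joints'].round(2),s['width'],"tilt",np.degrees(np.arctan2(z[0],-z[2])))
b=ctrl.get_image("scene");save(b,"scene1")
E
```

```text
[0.48967682 0.1871627  0.19761498] [ 1.6387177  -1.36047937 -3.6533151 ] [ 0.16  0.42  1.76 -0.01  0.91 -1.41] 0.056479040103505906 tilt 3.2582676695189607
```

View pics/scene1.png

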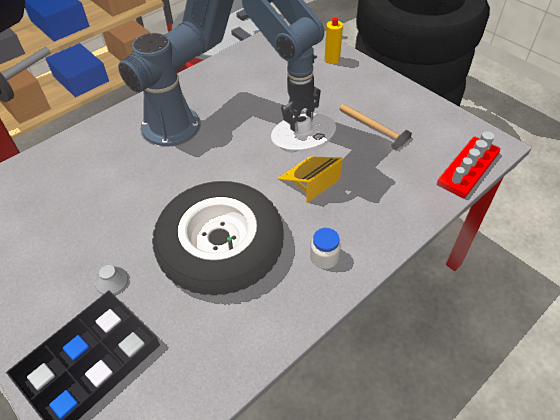

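The cover is held and clear of the chock. Refine the wheel centre, valve bearing and the in-hand tilt.

```bash
cat > w.py <<'E'
from h import *
v=np.load("v0.npz")
a={n:ctrl.get_image(n) for n in("top","scene")}
def ray(d,u,w,z):
    K=np.array(d["intrinsics"]);T=np.array(d["extrinsics"]);cam=-T[:3,:3].T@T[:3,3]
    g=T[:3,:3].T@[(u-K[0,2])/K[0,0],(w-K[1,2])/K[1,1],1];return cam+g*(z-cam[2])/g[2]
for n,k,seed in(("top","ti",(330,226)),("scene","si",(218,228))):
    im=v[k];g=cv2.cvtColor(im,cv2.COLOR_RGB2GRAY)
    big=cv2.resize(im,None,fx=4,fy=4,interpolation=cv2.INTER_CUBIC);gb=cv2.cvtColor(big,cv2.COLOR_RGB2GRAY)
    m=(gb>100).astype(np.uint8);mask=np.zeros_like(m);cv2.circle(mask,(seed[0]*4,seed[1]*4),(42 if n=="top" else 55)*4,1,-1)
    cs=cv2.findContours(m*mask,cv2.RETR_EXTERNAL,cv2.CHAIN_APPROX_NONE)[0];c=max(cs,key=cv2.contourArea)
    pts=np.array([ray(a[n],(u+.5)/4-.5,(w+.5)/4-.5,.09)[:2] for u,w in c[:,0]])
    A=np.c_[2*pts,np.ones(len(pts))];s=np.linalg.lstsq(A,(pts**2).sum(1),rcond=None)[0];r=np.sqrt(s[2]+s[:2]@s[:2])
    C=s[:2];res=np.linalg.norm(pts-C,axis=1)-r
    b=big.astype(int);gm=(b[...,1]>b[...,0]+35)&(b[...,1]>b[...,2]+25)&(mask>0)
    w,u=np.argwhere(gm).mean(0);
    V=ray(a[n],(u+.5)/4-.5,(w+.5)/4-.5,.106)[:2]
    print(n,"C",C.round(4),"r",r.round(4),"res",res.std().round(4),"valve",V.round(4),"rad",np.linalg.norm(V-C).round(4),"az",np.degrees(np.arctan2(*(V-C)[::-1])).round(1),gm.sum()/16)
# cover in hand, scene+top depth
for n in a:
    P=cloud(a[n]);i=a[n]["image"].astype(int);s=ctrl.state()
    q=P[(i.min(2)>100)];q=q[(np.linalg.norm(q-s["position"],axis=1)<.13)&(q[:,2]>.12)]
    if len(q)<50: print(n,len(q));continue
    best=0;rng=np.random.default_rng(0)
    for _ in range(500):
        x,y,z=q[rng.choice(len(q),3)];t=np.cross(y-x,z-x);L=np.linalg.norm(t)
        if L<1e-5: continue
        k=abs((q-x)@(t/L))<.0025
        if k.sum()>best:best=k.sum();Q=q[k]
    t=np.linalg.svd(Q-Q.mean(0),full_matrices=False)[2][2];t*=np.sign(t[2]);print(n,"cover n",t.round(3),len(Q),"c",((Q.min(0)+Q.max(0))/2).round(4),"size",np.ptp(Q,axis=0).round(3))
E
python3 w.py
```

```text
top C [ 0.5448 -0.1898] r 0.1115 res 0.0004 valve [ 0.6125 -0.1973] rad 0.0681 az -6.3 7.1875
scene C [ 0.5434 -0.1923] r 0.1124 res 0.0004 valve [ 0.6096 -0.1996] rad 0.0666 az -6.4 18.1875
top cover n [-0.263  0.008  0.965] 718 c [0.5068 0.1879 0.1912] size [0.189 0.193 0.055]
scene cover n [-0.255  0.004  0.967] 1131 c [0.505  0.1844 0.1926] size [0.19  0.197 0.054]
```

```bash
cat > t.py <<'E'
from h import *
import sys
# cover (seat frame) in tool, from grasp-time measurement
s0p=np.array([.5012,.1843,.0755]);R0=rot([.209,0,.978,-.002])
n=np.array([-.5748,.0035,.8183]);n/=np.linalg.norm(n);x=np.array([1,0,0])-n*n[0];x/=np.linalg.norm(x)
Rc=R.from_matrix(np.c_[x,np.cross(n,x),n]);Cs=np.array([.5075,.1838,.0704])-.004*n
rel=R0.inv()*Rc;off=R0.inv().apply(Cs-s0p)
def tgt(c,az,tx=0,ty=0):
    Rt=R.from_euler('z',az,degrees=True)*R.from_euler('xy',[tx,ty],degrees=True)*rel.inv();return np.array(c)-Rt.apply(off),Rt
def cov():
    s=ctrl.state();T=rot(s['eef_rot']);return s['position']+T.apply(off),T*rel
if __name__=="__main__":
    p,Q=cov();m=Q.as_matrix();print("cover",p.round(4),"n",m[:,2].round(4),"xaz",np.degrees(np.arctan2(m[1,0],m[0,0])).round(2),ctrl.state()['joints'].round(2),ctrl.state()['wrist_force'].round(1))
    a=list(map(float,sys.argv[1:]))
    go(*tgt(a[:3],*a[3:]))
E
python3 t.py .53 0 .20 -3; python3 t.py .544 -.191 .16 -6.4
```

```text
cover [0.4994 0.1839 0.1845] n [-0.2553  0.0069  0.9668] xaz -0.05 [ 0.15  0.43  1.76 -0.02  0.89 -1.4 ] [ 0.5 -0.6 -2.9]
shift [-0.1405 -0.7355 -0.0517] turn [-0.0179  0.4933  0.0944] rows 4.5
cover [0.4994 0.1839 0.1845] n [-0.2553  0.0069  0.9668] xaz -0.05 [ 0.15  0.43  1.76 -0.02  0.89 -1.4 ] [ 0.5 -0.6 -2.9]
shift [-0.1881 -1.4978  0.1168] turn [-0.025   0.4933  0.2078] rows 9.1
```

Call:
send_rows:
  motion:
    - [-0.05, -0.15, -0.05, 0, 0.2, 0, 1]
    - [-0.14, -0.3, -0.05, -0.018, 0.35, 0.05, 1]
    - [-0.14, -0.45, -0.05, -0.018, 0.493, 0.094, 1]
    - [-0.14, -0.6, -0.05, -0.018, 0.493, 0.094, 1]
    - [-0.14, -0.735, -0.05, -0.018, 0.493, 0.094, 1]
    - [-0.14, -0.735, -0.05, -0.018, 0.493, 0.094, 1]
    - [-0.14, -0.735, -0.05, -0.018, 0.493, 0.094, 1]
    - [-0.14, -0.735, -0.05, -0.018, 0.493, 0.094, 1]

```text
time: 5.38
position: [0.5238, 0.0016, 0.208]
eef_rot: [-0.101, 0.026, 0.995, 0.002]
wrist_force: [0.1, 0.4, -3.7]
width: 0.0569
finger_force: 65.1
```

```bash
python3 t.py .544 -.191 .165 -6.4
```

```text
cover [0.5259 0.001  0.1962] n [ 1.020e-02 -1.000e-04  9.999e-01] xaz -2.96 [-0.19  0.51  1.57 -0.03  1.26 -1.7 ] [ 0.1  0.4 -3.7]
shift [-0.1352 -0.7625  0.1004] turn [-0.0231 -0.0195  0.1124] rows 4.7
```

Call:
send_rows:
  motion:
    - [-0.03, -0.15, 0, 0, 0, 0, 1]
    - [-0.06, -0.3, 0, 0, 0, 0.05, 1]
    - [-0.09, -0.45, 0, -0.01, -0.01, 0.1, 1]
    - [-0.12, -0.6, 0.05, -0.023, -0.02, 0.112, 1]
    - [-0.135, -0.7, 0.08, -0.023, -0.02, 0.112, 1]
    - [-0.135, -0.7625, 0.1, -0.023, -0.02, 0.112, 1]
    - [-0.135, -0.7625, 0.1, -0.023, -0.02, 0.112, 1]
    - [-0.135, -0.7625, 0.1, -0.023, -0.02, 0.112, 1]
    - [-0.135, -0.7625, 0.1, -0.023, -0.02, 0.112, 1]

```text
time: 6.13
position: [0.5439, -0.1885, 0.1788]
eef_rot: [-0.094, 0.055, 0.994, 0.006]
wrist_force: [0.2, -0.4, -2.6]
width: 0.0564
finger_force: 65.4
```

```bash
cat > chk.py <<'E'
from h import *
from t import cov
import sys
p,Q=cov();print("model",p.round(4),Q.as_matrix()[:,2].round(4))
for n in("top","scene"):
    d=ctrl.get_image(n);save(d,n+sys.argv[1]);P=cloud(d);i=d["image"].astype(int)
    q=P[(i.min(2)>90)];q=q[(np.linalg.norm(q[:,:2]-p[:2],axis=1)<.115)&(abs(q[:,2]-p[2]-.004)<.02)&(q[:,2]>.093)]
    if len(q)<50: print(n,len(q));continue
    rng=np.random.default_rng(0);best=0
    for _ in range(600):
        x,y,z=q[rng.choice(len(q),3)];t=np.cross(y-x,z-x);L=np.linalg.norm(t)
        if L<1e-5: continue
        k=abs((q-x)@(t/L))<.002
        if k.sum()>best:best=k.sum();F=q[k]
    t=np.linalg.svd(F-F.mean(0),full_matrices=False)[2][2];t*=np.sign(t[2])
    c,r=cv2.minEnclosingCircle(F[:,:2].astype(np.float32))
    print(n,"n",t.round(4),"top z at axis",(F.mean(0)[2]-((np.array(c)-F.mean(0)[:2])@t[:2])/t[2]).round(4),"c",np.round(c,4),"r",round(r,4),len(F))
E
python3 t.py .544 -.191 .165 -6.4;python3 chk.py 2
python3 - <<'E'
import cv2
a=cv2.imread('pics/top2.png')[175:275,270:390];b=cv2.imread('pics/scene2.png')[130:300,130:300]
import numpy as np
cv2.imwrite('pics/c2.png',np.hstack([cv2.resize(a,(480,400),interpolation=2),cv2.resize(b,(400,400),interpolation=2)])[:,:800])
E
```

```text
cover [ 0.546  -0.1892  0.167 ] n [-0.0027 -0.0012  1.    ] xaz -6.24 [-0.49  0.6   1.47 -0.07  1.24 -1.92] [ 0.2 -0.4 -2.6]
shift [ 0.0056 -0.0081  0.0091] turn [0.0017 0.0049 0.0058] rows 0.1
model [ 0.546  -0.1892  0.167 ] [-0.0027 -0.0012  1.    ]
top n [ 0.0065 -0.0163  0.9998] top z at axis 0.1689 c [ 0.5508 -0.1861] r 0.0998 209
scene n [-0.0035  0.0012  1.    ] top z at axis 0.1719 c [ 0.5502 -0.1894] r 0.1004 1382
```

View pics/c2.png

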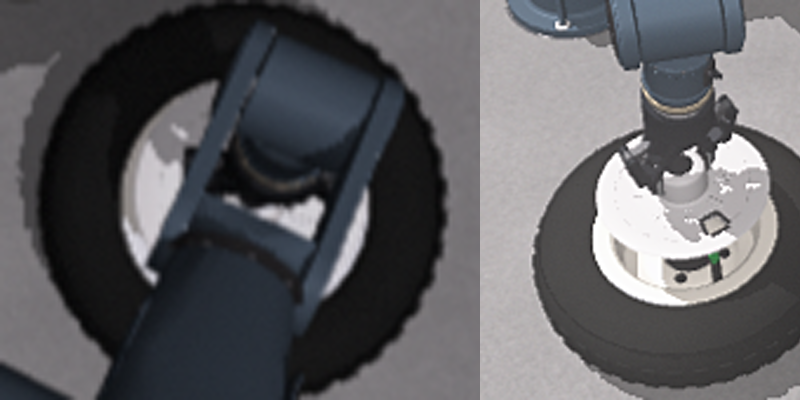

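The crop shows the cover over the wheel, opening (714,222) just over the green valve (714,258). The scene camera suggests the cover centre is a few mm off the model; measure outline and opening in that camera, relative to the rim in the same camera.

```bash
cat > s.py <<'E'
from h import *
from scipy.optimize import least_squares
import sys
d=ctrl.get_image("scene");P=cloud(d);K=np.array(d["intrinsics"]);T=np.array(d["extrinsics"]);cam=-T[:3,:3].T@T[:3,3]
def ray(u,w,z):
    g=T[:3,:3].T@[(u-K[0,2])/K[0,0],(w-K[1,2])/K[1,1],1];return (cam+g*(z-cam[2])/g[2])[:2]
zt=float(sys.argv[1])
m=(abs(P[...,2]-zt)<.008).astype(np.uint8);g=d["image"].min(2)>85
m[(~g)]=0;m[np.linalg.norm(P[...,:2]-[.546,-.19],axis=2)>.12]=0
n,l,st,_=cv2.connectedComponentsWithStats(m);k=1+st[1:,4].argmax();m=(l==k).astype(np.uint8)
c=max(cv2.findContours(m,cv2.RETR_EXTERNAL,cv2.CHAIN_APPROX_NONE)[0],key=len)[:,0]
pts=np.array([ray(u,w,zt) for u,w in c]);h=cv2.convexHull(pts.astype(np.float32))[:,0]
f=least_squares(lambda p:np.linalg.norm(pts-p[:2],axis=1)-p[2],[.546,-.19,.1],loss="cauchy",f_scale=.0008)
res=np.linalg.norm(pts-f.x[:2],axis=1)-f.x[2];print("outline fit",f.x.round(4),"inliers",(abs(res)<.002).sum(),len(pts))
C=f.x[:2]
print("z median",np.median(P[...,2][m>0]))
if len(sys.argv)>2:
    u,w=map(float,sys.argv[2:4]);o=ray(u,w,zt);print("opening",o.round(4),"rel",np.linalg.norm(o-C).round(4),"az",np.degrees(np.arctan2(*(o-C)[::-1])).round(1))
# vertical check grey levels of opening: dark pixels inside flange
q=(d["image"].max(2)<70)
vv,uu=np.nonzero(q)
X=np.array([ray(u,w,zt) for u,w in zip(uu,vv)]);k=np.linalg.norm(X-(C+.068*np.array([np.cos(-.11),np.sin(-.11)])),axis=1)<.02
print("dark frame centroid",X[k].mean(0).round(4),k.sum(), "bbox c",((X[k].min(0)+X[k].max(0))/2).round(4))
E
python3 s.py .171 229.4 224.3
```

```text
outline fit [ 0.5496 -0.1897  0.0984] inliers 135 210
z median 0.17228648719410083
opening [ 0.6151 -0.1947] rel 0.0657 az -4.4
dark frame centroid [ 0.6162 -0.1944] 16 bbox c [ 0.6158 -0.1969]
```

```bash
python3 t.py .540 -.192 .125 -7.4
```

```text
cover [ 0.5466 -0.1897  0.1676] n [-4.e-03  1.e-04  1.e+00] xaz -6.19 [-0.49  0.6   1.47 -0.07  1.24 -1.92] [-0.2  0.8 -3.2]
shift [-0.007  -0.0119  0.172 ] turn [-0.0069  0.0077  0.0396] rows 1.0
```

Call:
send_rows:
  motion:
    - [-0.007, -0.012, 0.08, -0.007, 0.008, 0.04, 1]
    - [-0.007, -0.012, 0.14, -0.007, 0.008, 0.04, 1]
    - [-0.007, -0.012, 0.172, -0.007, 0.008, 0.04, 1]
    - [-0.007, -0.012, 0.172, -0.007, 0.008, 0.04, 1]
    - [-0.007, -0.012, 0.172, -0.007, 0.008, 0.04, 1]
    - [-0.007, -0.012, 0.172, -0.007, 0.008, 0.04, 1]

```text
time: 6.78
position: [0.5384, -0.1931, 0.1372]
eef_rot: [-0.095, 0.066, 0.993, 0.006]
wrist_force: [0.3, -1.7, -2.2]
width: 0.0565
finger_force: 65.4
```

```bash
python3 t.py .540 -.192 .108 -7.4; python3 s.py .130;python3 chk.py 3
python3 - <<'E'
import cv2
b=cv2.imread('pics/scene3.png')[170:300,150:290]
cv2.imwrite('pics/c3.png',cv2.resize(b,(646,600),interpolation=2))
E
```

```text
cover [ 0.5406 -0.1939  0.1254] n [-1.1e-03  9.0e-04  1.0e+00] xaz -7.51 [-0.5   0.65  1.51 -0.08  1.16 -1.9 ] [ 0.3 -1.7 -2.2]
shift [-0.0099  0.0071  0.0688] turn [-0.0007  0.0022 -0.004 ] rows 0.4
outline fit [ 0.5444 -0.1946  0.0983] inliers 134 207
z median 0.13006671645278228
dark frame centroid [ 0.6101 -0.2043] 33 bbox c [ 0.6102 -0.2021]
model [ 0.5407 -0.1941  0.1255] [-0.0015  0.0012  1.    ]
top n [-0.0287  0.0154  0.9995] top z at axis 0.1286 c [ 0.5449 -0.1909] r 0.0992 172
scene n [ 3.5e-03 -6.0e-04  1.0e+00] top z at axis 0.1301 c [ 0.5447 -0.1944] r 0.1001 1250
```

View pics/c3.png

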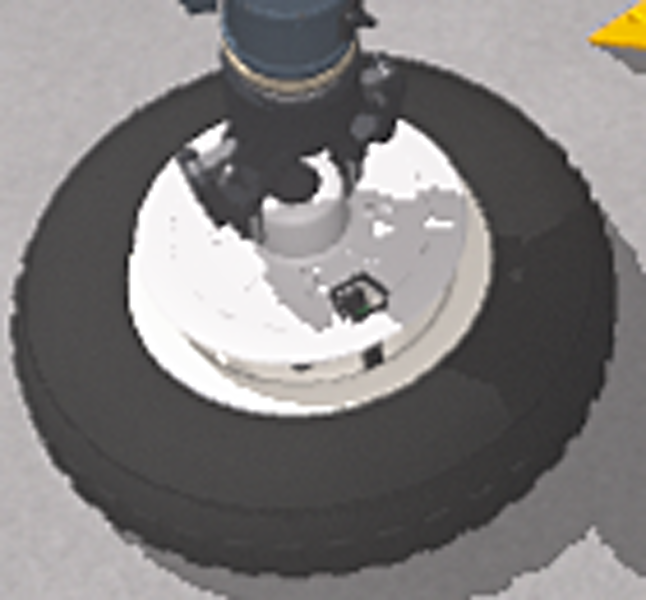

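Opening at crop (358,298) with the green cap visible in it. Centre is off by about (1,-2) mm; correct while lowering.

Call:
send_rows:
  motion:
    - [-0.008, 0.007, 0.03, 0, 0.002, -0.004, 1]
    - [-0.009, 0.007, 0.055, 0, 0.002, -0.004, 1]
    - [-0.009, 0.007, 0.069, 0, 0.002, -0.004, 1]
    - [-0.009, 0.007, 0.069, 0, 0.002, -0.004, 1]
    - [-0.009, 0.007, 0.069, 0, 0.002, -0.004, 1]

```text
time: 7.35
position: [0.537, -0.1914, 0.1186]
eef_rot: [-0.096, 0.065, 0.993, 0.006]
wrist_force: [1.6, -1.4, -1.5]
width: 0.0564
finger_force: 65.4
```

```bash
python3 t.py .540 -.192 .098 -7.4; python3 s.py .113; python3 -c "
from h import *
print(ctrl.state()['moment'].round(3))"
```

```text
cover [ 0.5391 -0.1922  0.1068] n [ 1.4e-03 -4.0e-04  1.0e+00] xaz -7.43 [-0.5   0.67  1.53 -0.08  1.12 -1.9 ] [ 1.6 -1.4 -1.5]
shift [-0.01    0.0011  0.0338] turn [ 0.0006 -0.0027 -0.001 ] rows 0.2
outline fit [ 0.5442 -0.1932  0.0982] inliers 146 229
z median 0.11155600783524956
dark frame centroid [ 0.6107 -0.201 ] 22 bbox c [ 0.6099 -0.2009]
[-0.173 -0.358 -0.02 ]
```

Call:
send_rows:
  motion:
    - [-0.004, 0, 0.02, 0, 0, 0, 1]
    - [-0.008, 0, 0.04, 0, 0, 0, 1]
    - [-0.012, 0, 0.06, 0, 0, 0, 1]
    - [-0.016, 0, 0.08, 0, 0, 0, 1]
    - [-0.016, 0, 0.08, 0, 0, 0, 1]
    - [-0.016, 0, 0.08, 0, 0, 0, 1]

```text
time: 7.9
position: [0.5375, -0.1921, 0.1004]
eef_rot: [-0.095, 0.065, 0.993, 0.006]
wrist_force: [1.4, -0.9, 10.1]
width: 0.0567
finger_force: 66.6
```

```bash
python3 t.py .540 -.192 .075 -7.4; python3 -c "
from h import *
print(ctrl.state()['moment'].round(3))"
```

```text
cover [ 0.5396 -0.1929  0.0886] n [5.0e-04 1.2e-03 1.0e+00] xaz -7.43 [-0.5   0.7   1.54 -0.08  1.08 -1.9 ] [ 1.4 -0.9 10.1]
shift [-0.0113  0.0036  0.0532] turn [-0.0023 -0.0006 -0.0013] rows 0.3
[ 0.05   0.478 -0.027]
```

Call:
send_rows:
  motion:
    - [-0.004, 0, 0.02, 0, 0, 0, 1]
    - [-0.008, 0, 0.04, 0, 0, 0, 1]
    - [-0.011, 0, 0.055, 0, 0, 0, 1]
    - [-0.014, 0, 0.07, 0, 0, 0, 1]
    - [-0.014, 0, 0.07, 0, 0, 0, 1]
    - [-0.014, 0, 0.07, 0, 0, 0, 1]

```text
time: 8.4
position: [0.537, -0.192, 0.0833]
eef_rot: [-0.096, 0.065, 0.993, 0.005]
wrist_force: [-2.2, 0.1, 15.2]
width: 0.0566
finger_force: 70.4
```

```bash
python3 t.py .540 -.192 .075 -7.4; python3 -c "
from h import *
print(ctrl.state()['moment'].round(3))"; python3 chk.py 4
```

```text
cover [ 0.5391 -0.1928  0.0715] n [0.0017 0.0013 1.    ] xaz -7.41 [-0.5   0.73  1.55 -0.08  1.05 -1.89] [-2.2  0.1 15.2]
shift [-0.0004  0.0034 -0.0143] turn [-0.0028 -0.0028 -0.0008] rows 0.1
[-0.078  0.595 -0.025]
model [ 0.5391 -0.1928  0.0715] [0.0017 0.0013 1.    ]
top 2
scene 20
```

Call:
send_rows:
  motion:
    - [-0.004, 0, 0.02, 0, 0, 0, 1]
    - [-0.007, 0, 0.035, 0, 0, 0, 1]
    - [-0.007, 0, 0.035, 0, 0, 0, 1]
    - [-0.007, 0, 0.035, 0, 0, 0, 1]

```text
time: 8.83
position: [0.537, -0.192, 0.0758]
eef_rot: [-0.096, 0.065, 0.993, 0.005]
wrist_force: [-3.6, 1.0, 23.5]
width: 0.0566
finger_force: 71.1
```

```bash
python3 t.py .540 -.192 .102 -7.4; python3 -c "
from h import *
d=ctrl.get_image('scene');save(d,'s5');P=cloud(d);i=d['image'].min(2)>90
q=P[i];r=np.linalg.norm(q[:,:2]-[.5434,-.1923],axis=1)
for a,b in((.05,.096),(.104,.110)):
  k=(r>a)&(r<b)&(q[:,2]>.04)&(q[:,2]<.12);t=q[k];print(a,k.sum(),np.median(t[:,2]).round(4),np.percentile(t[:,2],[20,80]).round(4))
"
```

```text
cover [ 0.5391 -0.1928  0.064 ] n [0.0018 0.0015 1.    ] xaz -7.41 [-0.5   0.74  1.55 -0.08  1.04 -1.89] [-3.6  1.  23.5]
shift [ 0.0262  0.0032 -0.1497] turn [-0.0031 -0.003  -0.001 ] rows 0.9
0.05 1470 0.0702 [0.0681 0.0723]
0.104 150 0.0663 [0.0642 0.0681]
```

Flange top 0.0702 and rim 0.0663 differ by the 4 mm flange, so it is seated. Ease off, then let go.

Call:
send_rows:
  motion:
    - [0.004, 0, -0.02, 0, 0, 0, 1]
    - [0.008, 0, -0.04, 0, 0, 0, 1]
    - [0.012, 0, -0.06, 0, 0, 0, 1]
    - [0.017, 0, -0.085, 0, 0, 0, 1]
    - [0.017, 0, -0.085, 0, 0, 0, 1]
    - [0.017, 0, -0.085, 0, 0, 0, 1]

```text
time: 9.38
position: [0.537, -0.192, 0.0945]
eef_rot: [-0.096, 0.065, 0.993, 0.005]
wrist_force: [-0.3, -3.4, 5.3]
width: 0.0564
finger_force: 69.3
```

Call:
send_rows:
  motion:
    - [0, 0, 0, 0, 0, 0, 0]
    - [0, 0, 0, 0, 0, 0, 0]
    - [0, 0, 0, 0, 0, 0, 0]
    - [0, 0, 0, 0, 0, 0, 0]
    - [0, 0, 0, 0, 0, 0, 0]
    - [0, 0, 0, 0, 0, 0, 0]
    - [0, 0, 0, 0, 0, 0, 0]
    - [0, 0, 0, 0, 0, 0, 0]

```text
time: 10.05
position: [0.5369, -0.1912, 0.0934]
eef_rot: [-0.096, 0.065, 0.993, 0.006]
wrist_force: [0.4, -0.2, -0.6]
width: 0.0853
finger_force: 0.0
```

Retreat straight up and back towards the robot.

Call:
send_rows:
  motion:
    - [0.01, 0, -0.08, 0, 0, 0, 0]
    - [0.02, 0, -0.2, 0, 0, 0, 0]
    - [0.06, 0, -0.35, 0, 0, 0, 0]
    - [0.1, 0, -0.5, 0, 0, 0, 0]
    - [0.1, 0.15, -0.6, 0, 0, 0, 0]
    - [0.1, 0.3, -0.6, 0, 0, 0, 0]
    - [0.1, 0.45, -0.6, 0, 0, 0, 0]
    - [0.1, 0.6, -0.6, 0, 0, 0, 0]
    - [0.1, 0.75, -0.6, 0, 0, 0, 0]
    - [0.1, 0.9, -0.6, 0, 0, 0, 0]
    - [0.1, 0.9, -0.6, 0, 0, 0, 0]
    - [0.1, 0.9, -0.6, 0, 0, 0, 0]

```text
time: 11.05
position: [0.5701, 0.0333, 0.2455]
eef_rot: [-0.096, 0.063, 0.993, 0.006]
wrist_force: [-0.3, 0.2, -0.5]
width: 0.0852
finger_force: 0.0
```

```bash
cat > f.py <<'E'
from h import *
print(ctrl.state()['time'])
for n,c in(("scene",[.5434,-.1923]),("top",[.5448,-.1898])):
    d=ctrl.get_image(n);save(d,n+"6");P=cloud(d);i=d["image"].min(2)>90
    q=P[i];r=np.linalg.norm(q[:,:2]-c,axis=1)
    for a,b in((.06,.095),(.104,.110)):
        k=(r>a)&(r<b)&(abs(q[:,2]-.095)<.03);t=q[k];
        z=np.linalg.lstsq(np.c_[t[:,:2]-c,np.ones(len(t))],t[:,2],rcond=None)[0]
        print(n,a,k.sum(),"med",np.median(t[:,2]).round(4),"slope,z",z.round(4))
a=cv2.imread('pics/scene6.png')[160:300,145:295];cv2.imwrite('pics/c6.png',cv2.resize(a,(640,597),interpolation=2))
E
python3 f.py
```

```text
11.05
scene 0.06 1653 med 0.0933 slope,z [-0.0005 -0.0002  0.0933]
scene 0.104 384 med 0.0897 slope,z [ 0.0017 -0.0031  0.0897]
top 0.06 1268 med 0.0913 slope,z [0.0022 0.0015 0.0912]
top 0.104 308 med 0.0871 slope,z [-0.0002 -0.0013  0.0873]
```

View pics/c6.png

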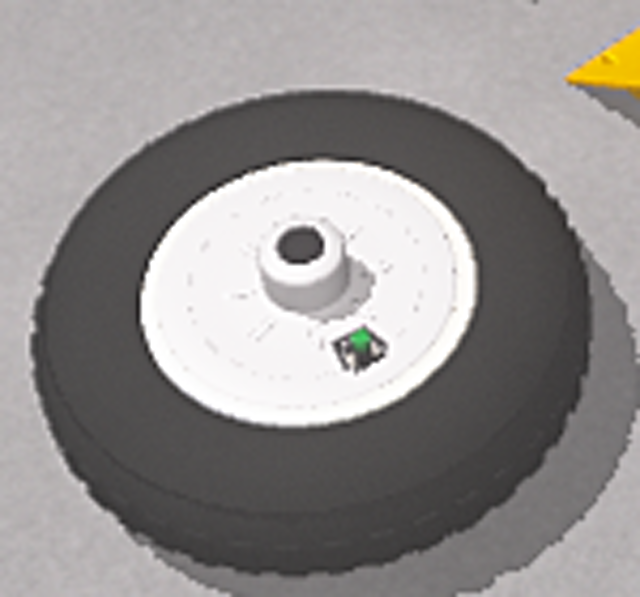

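The cover lies flush (about 3.6–4.2 mm above the rim, i.e. one flange thickness) and level, and the green cap at crop (360,338) stands up through the opening. Handing in.

```bash
python3 -c "
from station import ctrl
print(ctrl.finish_job())"
```

```text
the job is handed in; nothing more can be done
None
```

The cover is on the wheel, flush and level to within camera accuracy (clip snap inferred from the seating height), with the green valve cap up through its opening; the gripper has let go, and the job was handed in at about 11 s.

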